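# Set out the stripped wheel parts and clip in the brake pad

### The arm

A 6-joint arm with a two-finger parallel gripper is mounted at the origin on the work surface. World frame = base frame: x ahead of the robot, y to its left, z up, the work surface at z = 0. Lengths are in m, angles in degrees, forces in N, time in s.
With the tool pointing down it reaches from about 0.375 to 0.9 m from the base axis. Payload 3.1 kg.
Tool frame: the origin (TCP) lies on the centre line of the jaws, within the pads' length; the fingertips stand 8 mm ahead of it and the grasp point (between the pads) lies 11 mm behind it (bot.tip_extent is the distance from the TCP to the fingertips, in m); z points along the fingers, y is the line along which they close (so a half turn about z gives the same grasp; the last joint's range is limited). The gripper opens to 87 mm and grips with 3 to 60 N. Pads are 19 mm wide; open, the fingers measure 117 mm over their backs; the gripper's body (75 mm by 190 mm) begins 51 mm behind the grasp point.
Start: joints at [67.065, 30.224, 82.088, -0, 67.689, -10.227], TCP at [0.137, 0.61, 0.231] pointing down, gripper open.
Joint ranges: [-176.69, 176.69], [-43.24, 126.21], [12.49, 139.97], [-82, 262], [0, 151.66], [-163.58, 163.58]. Speed limits (degrees/s): [159.86, 159.86, 180, 180, 180, 180].

### API

Orientations are given as a 3x3 rotation matrix whose columns are the frame's x, y, z axes.
In Python, from rig import bot, vision, workorder gives the robot as it stands.
- The arm moves only by the shell command python3 -m handwheel 'ROWS'. ROWS is JSON, a list of rows, each an object with "delta_rot": the turn, a rotation vector about the tool's x, y, z in rad, a list of three; "xyz": the shift along the tool's x, y, z in mm, a list of three; "hand": the closure, from -1 (fully open) to 1 (shut). A call has exactly 5 rows; each row is the pose to reach, as a shift and turn from the pose commanded when the call began, along the tool's axes at that moment; what a row does not reach only later rows make up. A row lasts 1/8 s, in which the tool goes at most 62.5 mm and 10.7 degrees, less where a joint would pass 70% of its speed; a pose out of reach is approached as far as the arm can. A call with a gripper value outside its range is refused whole. The fingers move at their own pace and stop on an object; the grip force is fixed at half the most. Time passes only in rows, so rows that repeat a pose let the fingers close, or fill a call up. It gives the time, the measured TCP pose, the force, the opening and the grip force at its end, in the units of the state.
- bot.read_state(): the state, without advancing time (a new reading comes with each control period).
- vision.capture(name): name is "scene" or "top" or "wrist"; returns the picture (400x640x3 uint8, red, green, blue); there is no depth.
- vision.camera_model(name): a dict with "camera_matrix" (3x3 intrinsics, pixels), "camera_from_world" (4x4, takes a point from world to camera coordinates). Camera axes: x right, y up, looking along -z (the intrinsics and any distortion apply to the point x, -y, -z); pixel columns grow to the right and rows downward; lengths in m; the calibration is good to about 2 mm. A picture is of the moment at which its call begins: read the wrist's pose just before it. camera_model takes no time and is no camera call; for the wrist camera it gives the pose at the moment of the call.
- workorder.hand_in(): hands the job in; it is judged then, once.
The state is a dict: "time_s": time; "joint_positions": joint angles; "qvel": joint speeds; "tau": joint torques, N m; "position": TCP position; "tcp_rot": TCP orientation; "force": force on the tool from outside, world axes, zero at the start; "moment": the same for the moment, N m; "opening": opening from 0.0 (shut) to 1.0 (fully open); "grasp_force": force on a finger pad.
Only numpy, scipy, OpenCV 4.12 (cv2) and the standard library are available. Lean on these libraries where they do the work, as an engineer would, in place of code of your own. Each camera call takes 0.05 s, during which the arm holds its last target. There are 200 camera calls.

### The job

Set out the parts stripped from the wheel for inspection: lay each of the two bearings and the drop link flat, squarely on the steel plate painted with its own footprint, matching size and shape. Press the brake pad, friction side up, down into the blue fixture until both spring leaves snap over its ears and it is fully home on the seat. Let go of everything, and do not knock over the socket that stands among them.

Things in the scene. Friction and masses are not known exactly. Their poses are not given: they have to be found in the camera images.
- large_bearing: Large wheel bearing: steel ring with a black seal, 60 mm outside diameter, 30 mm bore, 22 mm high, lying flat, loose, about 0.3 kg. Origin: centre of its underside; z up.
- small_bearing: Small wheel bearing, same look: 40 mm outside diameter, 18 mm bore, 14 mm high, lying flat, loose, about 0.1 kg. Origin: centre of its underside; z up.
- drop_link: Suspension drop link, dark steel, dog-bone shaped: two round eyes of 32 mm outside diameter and 16 mm height, 80 mm apart centre to centre (112 mm overall), joined by a straight bar 14 mm wide whose top is 14 mm above the bench; loose, about 0.2 kg. Origin: underside, midway between the eyes; y runs along its length, x across the bar, z up. Both ends are alike.
- brake_pad: Brake pad, loose, about 0.3 kg, lying friction side up. Steel backing plate 6 mm thick, 46 wide (x), 90 long (y), with an ear 24 mm wide at each end in y (114 mm over the ears); on it a black friction block 38 mm wide (x), 80 mm long, its top 17 mm above the underside: grip across its 38 mm. Origin: centre of the underside, z up. Both ends alike.
- large_plate: Painted steel plate lying flat on the bench and fixed, 4 mm thick, dark, with a white painted footprint of the large bearing (ring, 60 mm outside, 30 mm inside); plate 92 x 92 mm. Origin: centre of its underside (the centre of the ring); its top is 4 mm above.
- small_plate: Painted steel plate lying flat on the bench and fixed, 4 mm thick, dark, with a white painted footprint of the small bearing (ring, 40 mm outside, 18 mm inside); plate 80 x 80 mm. Origin: centre of its underside (the centre of the ring); its top is 4 mm above.
- link_plate: Painted steel plate lying flat on the bench and fixed, 4 mm thick, dark, with a white painted footprint of the drop link (dog-bone, eyes 80 mm apart); plate 62 mm (x) by 136 mm (y). Origin: centre of its underside, which is the middle of the footprint; the footprint's length runs along y; top 4 mm above.
- pad_fixture: Fixed blue base 60 (x) by 168 mm (y), seat 6 mm high, open at the sides. At each y end a sprung steel leaf leans outward: tops 132 mm apart at 41 mm height, lower edges 104 mm apart at 14 mm. Pushed straight down (8 to 15 N), the pad, its y along this y, parts the leaves; they snap over its ears as it meets the seat. Stopped short, it stays 3 to 18 mm too high. Origin: centre of the underside.
- socket: Bright hexagon-drive socket, 24 mm diameter, 36 mm tall, standing on end among the parts. Not part of the job; leave it standing. Origin: centre of its underside.
Things that resemble listed ones, but are neither listed nor needed, are in the scene too. What is shaped like the drop_link but purple is not meant.

How it is judged (in metres and radians):
At the end, for the whole second after the job is handed in: Bearings and link on their own plates, pad on the fixture seat under both leaves: centres within 10 mm, underside within 2.5 mm of its support, flat within 0.08 rad, link and pad within 0.2 rad of the place's length (either way round); all released, at rest; socket standing (horizontal distance between large_bearing and large_plate below 0.01 m and z of large_bearing in the frame of large_plate between 0.001 and 0.0065 m and angle between each of large_bearing, small_bearing, drop_link, brake_pad's own z axis and vertical below 0.08 rad and linear speed of each of large_bearing, small_bearing, drop_link, brake_pad below 0.02 m/s and horizontal distance between small_bearing and small_plate below 0.01 m and z of small_bearing in the frame of small_plate between 0.001 and 0.0065 m and horizontal distance between drop_link and link_plate below 0.01 m and z of drop_link in the frame of link_plate between 0.001 and 0.0065 m and angle between the y axis of drop_link and the y axis of link_plate, either way round below 0.2 rad and horizontal distance between brake_pad and pad_fixture below 0.01 m and z of brake_pad in the frame of pad_fixture between 0.003 and 0.0085 m and angle between the y axis of brake_pad and the y axis of pad_fixture, either way round below 0.2 rad and angle between socket's own z axis and vertical below 0.3 rad); the robot touches nothing.
It fails at once if the socket is knocked over (angle between socket's own z axis and vertical above 0.5 rad).
It also fails if it takes over 104 s, if anything falls off the work surface, if the arm or the gripper's body presses on something with over 40 N, if the wrist force passes 120 N, or if a joint passes its speed limit or range.

## Working session

There is one attempt and no reset: what is moved stays moved. The work goes in short steps, Python scripts to look and compute and a shell command to move; the robot and the scene stay as the last step left them, time stands still between calls to the robot, and variables do not carry over. Pictures are saved under pics/ and viewed, at most 14 in all, crops included, and the job is handed in when it is done.

```bash
ls && mkdir -p pics
python3 - <<'E'
from rig import bot, vision
import cv2
print(bot.read_state())
for n in("top","scene"):
    im=vision.capture(n); cv2.imwrite(f"pics/{n}0.png",im[:,:,::-1])
    m=vision.camera_model(n); print(n,m)
E
```

```text
pics
{'time_s': 0.0, 'joint_positions': array([ 6.70660113e+01,  3.02796960e+01,  8.21560229e+01, -1.62025619e-03,
        6.76884829e+01, -1.02261602e+01]), 'qvel': array([-0.07385498, -0.00025233, -0.02101818,  0.00860302,  0.03807619,
       -0.07498407]), 'tau': array([ 1.63296063e-04, -4.40041745e+01, -1.76589113e+01,  6.32616598e-02,
        5.81828132e-02, -1.38435521e-04]), 'position': array([0.13717254, 0.60903243, 0.2295658 ]), 'tcp_rot': array([[-9.75506717e-01,  2.19968116e-01, -8.20605992e-04],
       [ 2.19969354e-01,  9.75504719e-01, -2.00657399e-03],
       [ 3.59122718e-04, -2.13793457e-03, -9.99997650e-01]]), 'force': array([-0.89263367, -0.33576787, -0.27886707]), 'moment': array([-0.06424698, -0.00092803,  0.00420856]), 'grasp_force': 0.0, 'opening': 0.9997375495403608}
top {'camera_matrix': array([[391.30681581,   0.        , 320.00879301],
       [  0.        , 391.30681581, 202.31713342],
       [  0.        ,   0.        ,   1.        ]]), 'camera_from_world': array([[ 0.02294317, -0.9996937 , -0.00928033, -0.0085692 ],
       [ 0.986515  ,  0.02113405,  0.16230065, -0.49637521],
       [-0.1620548 , -0.01287888,  0.98669771, -0.87172221],
       [ 0.        ,  0.        ,  0.        ,  1.        ]])}
scene {'camera_matrix': array([[374.71753644,   0.        , 322.17271841],
       [  0.        , 374.71753644, 199.14792769],
       [  0.        ,   0.        ,   1.        ]]), 'camera_from_world': array([[-0.22334563,  0.97451107, -0.02109276,  0.11707043],
       [-0.57771512, -0.11491394,  0.80810892,  0.23572295],
       [ 0.78508723,  0.1926732 ,  0.58865531, -1.22609777],
       [ 0.        ,  0.        ,  0.        ,  1.        ]])}
```

View pics/top0.png

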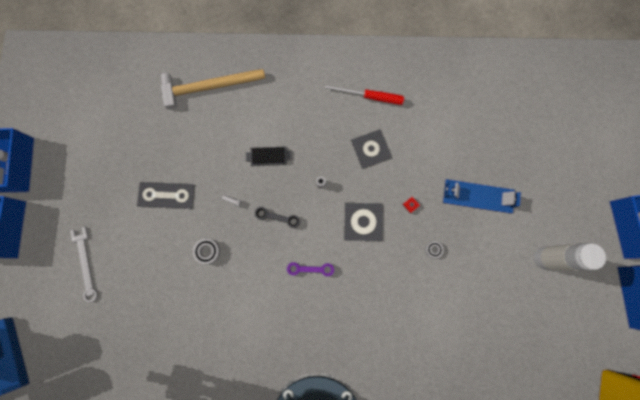

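View pics/scene0.png

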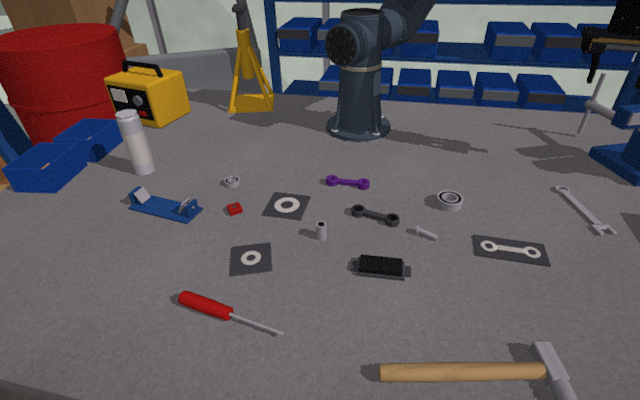

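Top view (col,row): large bearing (206,251), small bearing (435,250), brake pad (268,156), socket (321,181), fixture (481,196), plates: large (364,222), small (371,149), link (166,195). There are two link candidates. The dark one at (277,217) fits the "dark steel" description, and the purple one at (311,269) is excluded. I'll confirm with an enlarged crop and measure.

```bash
cat > h.py <<'E'
import numpy as np, cv2
def ray(m,px,z):
    K=m["camera_matrix"];T=m["camera_from_world"];R=T[:3,:3];C=-R.T@T[:3,3]
    p=np.atleast_2d(px).astype(float)
    d=np.c_[(p[:,0]-K[0,2])/K[0,0],-(p[:,1]-K[1,2])/K[1,1],-np.ones(len(p))]@R
    return (C+d*((z-C[2])/d[:,2])[:,None])[:,:2]
def blob(mask,near=None):
    n,l,s,c=cv2.connectedComponentsWithStats(mask.astype(np.uint8))
    i=1+np.argmax(s[1:,4]); return l==i
def main_rect(m,mask,z):
    ys,xs=np.nonzero(mask); w=ray(m,np.c_[xs,ys],z)
    (c,s,a)=cv2.minAreaRect((w*1000).astype(np.float32)); 
    if s[0]<s[1]: a+=90
    return dict(mean=(w.mean(0)*1000).round(1),rect_c=np.round(c,1),size=np.round(sorted(s),1),long_deg=round((a+90)%180-90,1),n=len(xs))
E
python3 - <<'E'
from h import *; from rig import vision
m=vision.camera_model("top"); im=cv2.imread("pics/top0.png"); g=im.max(2).astype(int); hsv=cv2.cvtColor(im,cv2.COLOR_BGR2HSV)
def win(mask,c,r=32,ry=None):
    w=np.zeros(mask.shape,bool); ry=ry or r; w[c[1]-ry:c[1]+ry,c[0]-r:c[0]+r]=1; return blob(mask&w)
bg=np.median(g[120:280,100:540]); print("bg",bg)
dark=g<75; white=(im.min(2)>170)
P=lambda n,k,z:print(n,main_rect(m,k,z))
P("link",win(dark,(277,217)),.008)
P("pad",win(dark,(268,156)),.008)
P("linkplate dark",win(g<95,(166,195),36),.004); P("linkplate white",win(white,(166,195),36),.004)
P("largeplate white",win(white,(364,222)),.004)
P("smallplate white",win(white,(371,149)),.004)
P("largeplate",win((g<95)|white,(364,222)),.004);P("smallplate",win((g<95)|white,(371,149),28),.004)
blue=(hsv[...,1]>130)&(abs(hsv[...,0].astype(int)-108)<15)
P("fixture blue",win(blue,(481,196),50),.006)
crop=lambda c:cv2.resize(im[c[1]-25:c[1]+25,c[0]-33:c[0]+33],(264,200),interpolation=cv2.INTER_CUBIC)
L=[(277,217),(311,269),(206,251),(435,250),(268,156),(321,181),(166,195),(470,196),(500,196)]
cv2.imwrite("pics/crops.png",np.vstack([np.hstack([crop(c) for c in L[i:i+3]]) for i in (0,3,6)]))
E
```

```text
bg 139.0
link {'mean': array([472. , 141.7]), 'rect_c': array([472.8, 141.9]), 'size': array([24.3, 29.3]), 'long_deg': -88.8, 'n': 93}
pad {'mean': array([615.6, 130.4]), 'rect_c': array([616.2, 129. ]), 'size': array([43.3, 98.8]), 'long_deg': -88.8, 'n': 629}
linkplate dark {'mean': array([511.8, 378.6]), 'rect_c': array([512.4, 379.7]), 'size': array([ 59.5, 136.1]), 'long_deg': 88.6, 'n': 793}
linkplate white {'mean': array([513.6, 382.6]), 'rect_c': array([513.7, 381.9]), 'size': array([ 25. , 103.9]), 'long_deg': 89.4, 'n': 161}
largeplate white {'mean': array([ 458.5, -101.7]), 'rect_c': array([ 458.1, -101.5]), 'size': array([52.9, 55.7]), 'long_deg': 0.6, 'n': 288}
smallplate white {'mean': array([ 640.9, -119.6]), 'rect_c': array([ 641.6, -119.1]), 'size': array([30.9, 32.3]), 'long_deg': -88.9, 'n': 86}
largeplate {'mean': array([ 456.8, -103.8]), 'rect_c': array([ 458.1, -102.4]), 'size': array([88.8, 89.4]), 'long_deg': 89.8, 'n': 784}
smallplate {'mean': array([ 639.4, -121.1]), 'rect_c': array([ 640.2, -120.7]), 'size': array([77.7, 78.5]), 'long_deg': 21.8, 'n': 680}
fixture blue {'mean': array([ 524.9, -379.5]), 'rect_c': array([ 524.9, -387.8]), 'size': array([ 56.8, 179.2]), 'long_deg': 82.2, 'n': 1322}
```

View pics/crops.png

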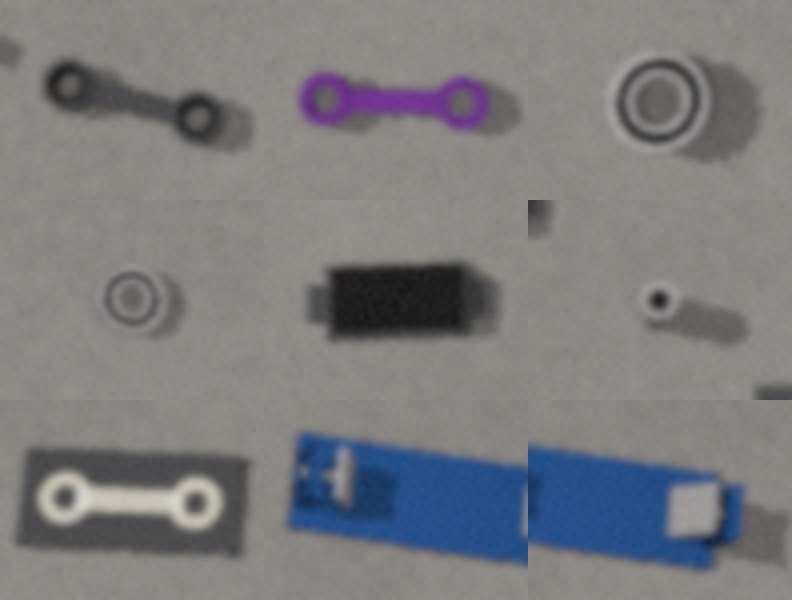

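The crop confirms the dark link: eyes near px (261,213) and (294,221). The purple one is the decoy. The bearings' rings are clear, and the shadows fall to the right. Next I compute positions from the ring and eye centres.

```bash
cat >> h.py <<'E'
from scipy.spatial.transform import Rotation as Rn
def go(x,y,z,jaw,s=None):
    """print tool-axis shift (mm) and turn (rad) to TCP x,y,z (mm), jaw angle deg, tool down"""
    from rig import bot
    s=s or bot.read_state(); R=np.array(s["tcp_rot"]); p=np.array(s["position"])*1000
    cur=np.degrees(np.arctan2(R[1,1],R[0,1])); jaw=cur+((jaw-cur+90)%180-90)
    a=np.radians(jaw); Y=np.array([np.cos(a),np.sin(a),0]); Z=np.array([0,0,-1.]); T=np.c_[np.cross(Y,Z),Y,Z]
    print("xyz",(R.T@(np.array([x,y,z])-p)).round(1).tolist(),"rot",Rn.from_matrix(R.T@T).as_rotvec().round(3).tolist(),"jaw",round(jaw,1),"j6",s["joint_positions"][5].round(0),"t",round(s["time_s"],2))
E
python3 - <<'E'
from h import *; from rig import vision
m=vision.camera_model("top"); im=cv2.imread("pics/top0.png"); g=im.max(2)
def tile(c,X,Y): return [(X+.5)/4-.5+c[0]-33,(Y+.5)/4-.5+c[1]-25]
e=ray(m,[tile((277,217),68,85),tile((277,217),199,117)],.016)*1000; d=e[1]-e[0]
print("link eyes",e.round(1).tolist(),"mid",e.mean(0).round(1),"len",np.linalg.norm(d).round(1),"ang",np.degrees(np.arctan2(d[1],d[0]))%180)
print("large",ray(m,tile((206,251),129,101),.022)*1000,"small",ray(m,tile((435,250),131,98),.014)*1000,"socket",ray(m,tile((321,181),130,100),.036)*1000)
k=np.zeros(g.shape,bool); k[130:185,235:300]=g[130:185,235:300]<48; print("friction",main_rect(m,blob(k),.016))
go(390,288,160,0)
E
```

```text
link eyes [[471.9, 143.9], [454.4, 65.1]] mid [463.1 104.5] len 80.8 ang 77.50042067722467
large [[378.69730134 269.17331727]] small [[ 395.22920872 -268.16206665]] socket [[549.1561173    3.42237256]]
friction {'mean': array([614., 132.]), 'rect_c': array([613.9, 132.7]), 'size': array([37.9, 78.4]), 'long_deg': -87.8, 'n': 475}
xyz [-317.3, -257.5, 70.1] rot [-0.002, 0.001, 1.349] jaw 0.0 j6 -10.0 t 0.1
```

```bash
python3 -c "
from h import *
go(379,269,150,0)"
python3 -m handwheel '[{"delta_rot":[0,0,0.16],"xyz":[-32,-26,8],"hand":-1},{"delta_rot":[0,0,0.32],"xyz":[-64,-52,16],"hand":-1},{"delta_rot":[0,0,0.48],"xyz":[-96,-78,24],"hand":-1},{"delta_rot":[0,0,0.64],"xyz":[-128,-104,32],"hand":-1},{"delta_rot":[0,0,0.8],"xyz":[-160,-130,40],"hand":-1}]'
python3 -c "
from h import *
go(379,269,150,0)"
```

```text
xyz [-310.7, -278.4, 80.1] rot [-0.002, 0.001, 1.349] jaw 0.0 j6 -10.0 t 0.1
time_s: 0.72
position: [0.2655, 0.4464, 0.1901]
tcp_rot: [[-0.518, 0.856, -0.0], [0.856, 0.518, -0.0], [-0.0, -0.0, -1.0]]
force: [0.6, -0.2, -0.5]
opening: 1.003
grasp_force: 0.0
xyz [-210.6, 5.4, 40.1] rot [-0.0, 0.0, 0.544] jaw 0.0 j6 16.0 t 0.72
```

```bash
python3 -m handwheel '[{"delta_rot":[0,0,0.14],"xyz":[-53,1,10],"hand":-1},{"delta_rot":[0,0,0.27],"xyz":[-106,3,20],"hand":-1},{"delta_rot":[0,0,0.41],"xyz":[-158,4,30],"hand":-1},{"delta_rot":[0,0,0.544],"xyz":[-210,5,40],"hand":-1},{"delta_rot":[0,0,0.544],"xyz":[-210.6,5.4,40],"hand":-1}]'
python3 -c "
from h import *
from rig import vision
m=vision.camera_model('wrist'); im=vision.capture('wrist'); cv2.imwrite('pics/w1.png',im[:,:,::-1])
T=m['camera_from_world']; print((-T[:3,:3].T@T[:3,3]).round(4),T[:3,:3].round(2).tolist()); print(m['camera_matrix'])
go(379,269,150,0)"
```

```text
time_s: 1.35
position: [0.381, 0.2682, 0.1498]
tcp_rot: [[0.001, 1.0, -0.001], [1.0, -0.001, -0.001], [-0.001, -0.001, -1.0]]
force: [0.0, -0.6, 0.1]
opening: 1.0
grasp_force: 0.0
[0.3811 0.3392 0.3037] [[1.0, -0.0, -0.0], [0.0, 0.97, -0.26], [0.0, 0.26, 0.97]]
[[328.18153358   0.         316.42811024]
 [  0.         328.18153358 196.88884576]
 [  0.           0.           1.        ]]
xyz [-0.5, -1.1, 0.1] rot [-0.001, 0.0, 0.002] jaw -0.0 j6 21.0 t 1.4
```

View pics/w1.png

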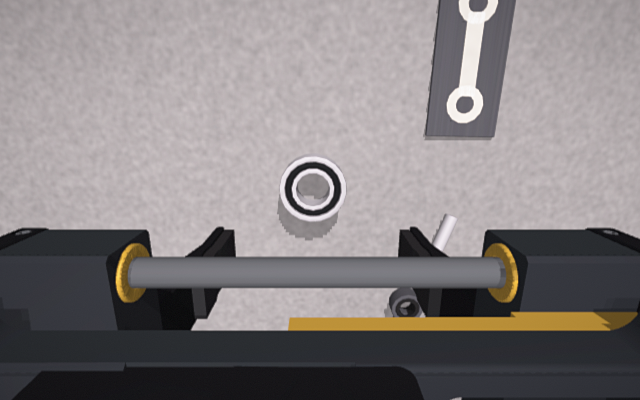

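The wrist view shows the large bearing at (313,188), clear of the jaws' paths, with the link plate at upper right and a link eye at (405,302). I'll refine the bearing position from its seal ring.

```bash
python3 -c "
from h import *
from rig import vision
m=vision.camera_model('wrist'); im=cv2.imread('pics/w1.png'); g=im.max(2)
k=np.zeros(g.shape,bool); k[150:230,270:355]=g[150:230,270:355]<70; k=blob(k)
print(main_rect(m,k,.022))
go(379,269,11,0)"
```

```text
{'mean': array([376.5, 273.1]), 'rect_c': array([376.4, 271.9]), 'size': array([46.4, 48.7]), 'long_deg': 0.1, 'n': 810}
xyz [-0.5, -0.9, 139.1] rot [-0.001, 0.0, 0.002] jaw -0.0 j6 21.0 t 1.4
```

```bash
python3 -m handwheel '[{"delta_rot":[0,0,0],"xyz":[1,-2,55],"hand":-1},{"delta_rot":[0,0,0],"xyz":[1.5,-2.5,105],"hand":-1},{"delta_rot":[0,0,0],"xyz":[1.5,-2.5,130],"hand":-1},{"delta_rot":[0,0,0],"xyz":[1.5,-2.5,136],"hand":-1},{"delta_rot":[0,0,0],"xyz":[1.5,-2.5,136],"hand":-1}]' | head -2
python3 -m handwheel '[{"delta_rot":[0,0,0],"xyz":[0,0,0],"hand":1},{"delta_rot":[0,0,0],"xyz":[0,0,0],"hand":1},{"delta_rot":[0,0,0],"xyz":[0,0,0],"hand":1},{"delta_rot":[0,0,0],"xyz":[0,0,0],"hand":1},{"delta_rot":[0,0,0],"xyz":[0,0,0],"hand":1}]'
python3 -c "
from h import *
go(458,-102,100,0)"
```

```text
time_s: 2.02
position: [0.3767, 0.2732, 0.0148]
time_s: 2.65
position: [0.3774, 0.2724, 0.015]
tcp_rot: [[-0.005, 1.0, 0.001], [1.0, 0.005, 0.0], [0.0, 0.001, -1.0]]
force: [-0.3, 0.2, 6.3]
opening: 0.671
grasp_force: 29.7
xyz [-374.7, 78.9, -85.0] rot [0.001, -0.0, 0.005] jaw 0.0 j6 22.0 t 2.65
```

```bash
python3 -m handwheel '[{"delta_rot":[0,0,0],"xyz":[0,0,-60],"hand":1},{"delta_rot":[0,0,0],"xyz":[-50,10,-85],"hand":1},{"delta_rot":[0,0,0],"xyz":[-110,22,-85],"hand":1},{"delta_rot":[0,0,0],"xyz":[-170,34,-85],"hand":1},{"delta_rot":[0,0,0],"xyz":[-230,48,-85],"hand":1}]'
python3 -c "
from h import *
go(458,-102,100,0)"
```

```text
time_s: 3.28
position: [0.4256, 0.0409, 0.0993]
tcp_rot: [[-0.005, 1.0, -0.001], [1.0, 0.005, 0.0], [0.0, -0.001, -1.0]]
force: [1.5, -0.1, -3.9]
opening: 0.669
grasp_force: 29.8
xyz [-143.0, 31.6, -0.8] rot [-0.001, -0.0, 0.005] jaw -0.0 j6 -10.0 t 3.27
```

```bash
python3 -m handwheel '[{"delta_rot":[0,0,0],"xyz":[-55,12,0],"hand":1},{"delta_rot":[0,0,0],"xyz":[-110,24,0],"hand":1},{"delta_rot":[0,0,0.005],"xyz":[-143,32,0],"hand":1},{"delta_rot":[0,0,0.005],"xyz":[-143,32,40],"hand":1},{"delta_rot":[0,0,0.005],"xyz":[-143,32,60],"hand":1}]'
python3 -c "
from h import *
go(458,-102,20,0)"
```

```text
time_s: 3.9
position: [0.4575, -0.1005, 0.0377]
tcp_rot: [[0.002, 1.0, -0.003], [1.0, -0.002, 0.002], [0.002, -0.003, -1.0]]
force: [-1.2, -0.3, -2.9]
opening: 0.675
grasp_force: 29.8
xyz [-1.5, 0.6, 17.7] rot [-0.003, -0.002, -0.002] jaw -0.0 j6 -26.0 t 3.9
```

```bash
python3 -m handwheel '[{"delta_rot":[0,0,0],"xyz":[-1,0.5,10],"hand":1},{"delta_rot":[0,0,0],"xyz":[-1,0.5,17],"hand":1},{"delta_rot":[0,0,0],"xyz":[-1,0.5,18],"hand":1},{"delta_rot":[0,0,0],"xyz":[-1,0.5,18],"hand":1},{"delta_rot":[0,0,0],"xyz":[-1,0.5,18],"hand":1}]'
```

```text
time_s: 4.53
position: [0.4597, -0.1013, 0.0221]
tcp_rot: [[-0.0, 1.0, 0.001], [1.0, 0.0, -0.001], [-0.001, 0.001, -1.0]]
force: [0.7, 0.0, -3.1]
opening: 0.676
grasp_force: 29.8
```

```bash
python3 -m handwheel '[{"delta_rot":[0,0,0],"xyz":[0,-1.5,2],"hand":1},{"delta_rot":[0,0,0],"xyz":[0,-1.5,3],"hand":1},{"delta_rot":[0,0,0],"xyz":[0,-1.5,3],"hand":-1},{"delta_rot":[0,0,0],"xyz":[0,-1.5,3],"hand":-1},{"delta_rot":[0,0,0],"xyz":[0,-1.5,3],"hand":-1}]'
python3 -c "
from h import *
go(395,-268,100,0)"
```

```text
time_s: 5.15
position: [0.458, -0.1014, 0.0186]
tcp_rot: [[0.0, 1.0, 0.0], [1.0, -0.0, -0.0], [-0.0, 0.0, -1.0]]
force: [0.1, 0.2, 0.5]
opening: 0.929
grasp_force: 0.0
xyz [-166.6, -63.0, -81.4] rot [0.0, 0.0, -0.0] jaw 0.0 j6 -26.0 t 5.15
```

```bash
python3 -m handwheel '[{"delta_rot":[0,0,0],"xyz":[0,0,-55],"hand":-1},{"delta_rot":[0,0,0],"xyz":[-50,-20,-85],"hand":-1},{"delta_rot":[0,0,0],"xyz":[-105,-40,-105],"hand":-1},{"delta_rot":[0,0,0],"xyz":[-160,-62,-120],"hand":-1},{"delta_rot":[0,0,0],"xyz":[-166.6,-63,-121],"hand":-1}]'
python3 -c "
from h import *
from rig import vision
m=vision.camera_model('wrist'); im=vision.capture('wrist')[:,:,::-1]; cv2.imwrite('pics/w2.png',im); g=im.max(2)
k=np.zeros(g.shape,bool); k[130:230,250:380]=g[130:230,250:380]<70; k=blob(k)
print(main_rect(m,k,.014), np.argwhere(k).mean(0))
go(395,-268,11,0)"
```

```text
time_s: 5.78
position: [0.3947, -0.2725, 0.1409]
tcp_rot: [[0.006, 1.0, 0.003], [1.0, -0.006, -0.004], [-0.004, 0.003, -1.0]]
force: [-0.4, 0.7, 0.2]
opening: 0.995
grasp_force: 0.0
{'mean': array([ 393.6, -266.5]), 'rect_c': array([ 393.4, -267.3]), 'size': array([30.2, 30.2]), 'long_deg': 44.8, 'n': 348} [184.82183908 314.69827586]
xyz [3.2, 0.1, 129.3] rot [0.002, 0.002, -0.004] jaw 0.0 j6 -48.0 t 5.83
```

View pics/w2.png

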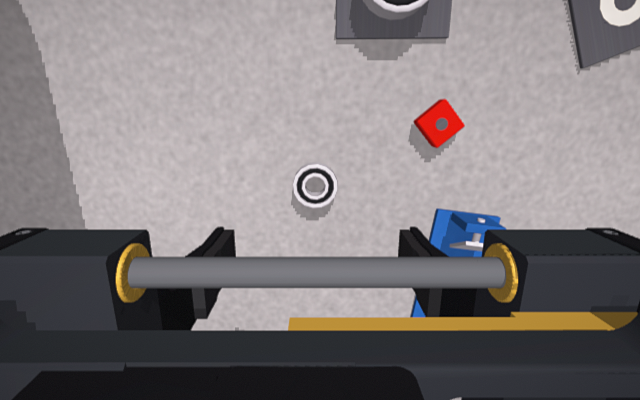

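The wrist view shows the small bearing at (315,185), which is (393.5,-267) mm. The red nut at (440,123) and the fixture's edge at (440,230) are clear of the fingers.

```bash
python3 -m handwheel '[{"delta_rot":[0,0,0],"xyz":[3.5,-0.5,50],"hand":-1},{"delta_rot":[0,0,0],"xyz":[3.5,-0.5,100],"hand":-1},{"delta_rot":[0,0,-0.004],"xyz":[3.8,-0.7,122],"hand":-1},{"delta_rot":[0,0,-0.004],"xyz":[3.8,-0.7,128],"hand":-1},{"delta_rot":[0,0,-0.004],"xyz":[3.8,-0.7,128],"hand":-1}]' | head -2
python3 -m handwheel '[{"delta_rot":[0,0,0],"xyz":[0,0,0],"hand":1},{"delta_rot":[0,0,0],"xyz":[0,0,0],"hand":1},{"delta_rot":[0,0,0],"xyz":[0,0,0],"hand":1},{"delta_rot":[0,0,0],"xyz":[0,0,0],"hand":1},{"delta_rot":[0,0,0],"xyz":[0,0,0],"hand":1}]'
python3 -c "
from h import *
go(641,-120,100,0)"
```

```text
time_s: 6.45
position: [0.3942, -0.2631, 0.0114]
time_s: 7.08
position: [0.3941, -0.2642, 0.0117]
tcp_rot: [[-0.004, 1.0, 0.0], [1.0, 0.004, -0.0], [-0.0, 0.0, -1.0]]
force: [0.1, -0.5, -0.2]
opening: 0.515
grasp_force: 0.0
xyz [143.2, 247.5, -88.3] rot [0.0, 0.0, 0.004] jaw -0.0 j6 -48.0 t 7.08
```

```bash
python3 -m handwheel '[{"delta_rot":[0,0,0],"xyz":[-3,0,0],"hand":1},{"delta_rot":[0,0,0],"xyz":[-3,0,0],"hand":1},{"delta_rot":[0,0,0],"xyz":[-3,0,0],"hand":1},{"delta_rot":[0,0,0],"xyz":[-3,0,0],"hand":1},{"delta_rot":[0,0,0],"xyz":[-3,0,0],"hand":1}]'
python3 -c "
from h import *
go(641,-120,100,0)"
```

```text
time_s: 7.7
position: [0.3941, -0.2672, 0.0116]
tcp_rot: [[-0.004, 1.0, 0.0], [1.0, 0.004, -0.0], [-0.0, 0.0, -1.0]]
force: [-0.4, -0.6, 2.6]
opening: 0.443
grasp_force: 30.0
xyz [146.1, 247.5, -88.5] rot [0.0, 0.0, 0.004] jaw 0.0 j6 -48.0 t 7.7
```

```bash
python3 -m handwheel '[{"delta_rot":[0,0,0],"xyz":[0,0,-50],"hand":1},{"delta_rot":[0,0,0],"xyz":[25,42,-80],"hand":1},{"delta_rot":[0,0,0],"xyz":[52,88,-80],"hand":1},{"delta_rot":[0,0,0],"xyz":[80,135,-80],"hand":1},{"delta_rot":[0,0,0.004],"xyz":[108,184,-80],"hand":1}]' | head -2
python3 -m handwheel '[{"delta_rot":[0,0,0],"xyz":[27,46,0],"hand":1},{"delta_rot":[0,0,0],"xyz":[38,63.5,0],"hand":1},{"delta_rot":[0,0,0],"xyz":[38,63.5,20],"hand":1},{"delta_rot":[0,0,0],"xyz":[38,63.5,50],"hand":1},{"delta_rot":[0,0,0],"xyz":[38,63.5,60],"hand":1}]'
python3 -c "
from h import *
go(641,-120,16.2,0)"
```

```text
time_s: 8.32
position: [0.5789, -0.1571, 0.0915]
time_s: 8.95
position: [0.6374, -0.1201, 0.028]
tcp_rot: [[0.001, 1.0, -0.007], [1.0, -0.001, 0.002], [0.002, -0.007, -1.0]]
force: [0.3, -0.5, -0.7]
opening: 0.442
grasp_force: 30.0
xyz [0.1, 3.7, 11.8] rot [-0.007, -0.002, -0.001] jaw 0.0 j6 -20.0 t 8.95
```

```bash
python3 -m handwheel '[{"delta_rot":[0,0,0],"xyz":[0,0,6],"hand":1},{"delta_rot":[0,0,0],"xyz":[0,0,9],"hand":1},{"delta_rot":[0,0,0],"xyz":[0,0,9],"hand":1},{"delta_rot":[0,0,0],"xyz":[0,0,9],"hand":1},{"delta_rot":[0,0,0],"xyz":[0,0,9],"hand":1}]'
python3 -c "
from h import *
go(641,-120,16.2,0)"
```

```text
time_s: 9.57
position: [0.6415, -0.1204, 0.0231]
tcp_rot: [[-0.0, 1.0, 0.001], [1.0, 0.0, -0.0], [-0.0, 0.001, -1.0]]
force: [-0.7, -0.1, -1.0]
opening: 0.439
grasp_force: 30.0
xyz [0.4, -0.5, 6.9] rot [0.001, 0.0, 0.0] jaw 0.0 j6 -20.0 t 9.57
```

```bash
python3 -m handwheel '[{"delta_rot":[0,0,0],"xyz":[0,0,5],"hand":1},{"delta_rot":[0,0,0],"xyz":[0,0,7],"hand":1},{"delta_rot":[0,0,0],"xyz":[0,0,7.3],"hand":1},{"delta_rot":[0,0,0],"xyz":[0,0,7.3],"hand":-1},{"delta_rot":[0,0,0],"xyz":[0,0,7.3],"hand":-1}]'
python3 -m handwheel '[{"delta_rot":[0,0,0],"xyz":[0,0,0],"hand":-1},{"delta_rot":[0,0,0],"xyz":[0,0,-50],"hand":-1},{"delta_rot":[0,0,0],"xyz":[0,0,-100],"hand":-1},{"delta_rot":[0,0,0],"xyz":[50,-35,-120],"hand":-1},{"delta_rot":[0,0,0],"xyz":[90,-75,-130],"hand":-1}]'
python3 -c "
from h import *
go(463,104.5,150,-12.5)"
```

```text
time_s: 10.2
position: [0.6413, -0.1204, 0.0151]
tcp_rot: [[0.0, 1.0, 0.0], [1.0, -0.0, -0.0], [-0.0, 0.0, -1.0]]
force: [-0.8, -0.1, -0.3]
opening: 0.587
grasp_force: 0.0
time_s: 10.82
position: [0.5668, -0.0298, 0.1468]
tcp_rot: [[0.001, 1.0, 0.004], [1.0, -0.001, -0.001], [-0.001, 0.004, -1.0]]
force: [0.5, 0.3, -0.7]
opening: 0.992
grasp_force: 0.0
xyz [134.2, -103.9, -3.7] rot [0.004, 0.0, 0.217] jaw -12.5 j6 -14.0 t 10.82
```

```bash
python3 -m handwheel '[{"delta_rot":[0,0,0.07],"xyz":[45,-35,0],"hand":-1},{"delta_rot":[0,0,0.14],"xyz":[90,-70,0],"hand":-1},{"delta_rot":[0,0,0.217],"xyz":[134,-104,0],"hand":-1},{"delta_rot":[0,0,0.217],"xyz":[134,-104,0],"hand":-1},{"delta_rot":[0,0,0.217],"xyz":[134,-104,0],"hand":-1}]'|head -3
python3 -c "
from h import *
from rig import vision
m=vision.camera_model('wrist'); im=vision.capture('wrist')[:,:,::-1]; cv2.imwrite('pics/w3.png',im)
go(463,104.5,11,-12.5)"
```

```text
time_s: 11.45
position: [0.4633, 0.1036, 0.1456]
tcp_rot: [[0.214, 0.977, 0.002], [0.977, -0.214, -0.0], [0.0, 0.002, -1.0]]
xyz [1.1, -1.4, 134.5] rot [0.002, -0.0, 0.001] jaw -12.5 j6 11.0 t 11.5
```

View pics/w3.png

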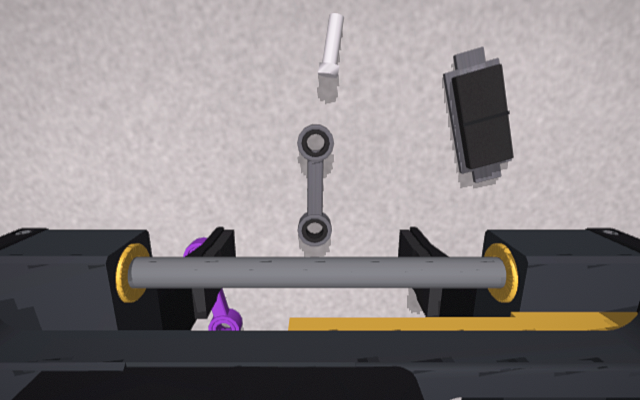

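Dark link eyes are at (316,142) and (314,229). The purple decoy lies at left (197,243), so I'll pre-close the jaws to stay clear of it.

```bash
python3 -c "
from h import *
from rig import vision
m=vision.camera_model('wrist'); t=vision.camera_model('top')
e=ray(m,[[316,142],[314,229]],.016)*1000; d=e[1]-e[0]
print(e.round(1).tolist(),e.mean(0),np.linalg.norm(d),np.degrees(np.arctan2(d[1],d[0]))%180)
print('purple',ray(t,[[293,268],[328,269]],.016)*1000)
c=e.mean(0); go((c[0]+463.1)/2,(c[1]+104.5)/2,12,(np.degrees(np.arctan2(d[1],d[0]))%180+77.5)/2-90)"
```

```text
[[473.0, 145.6], [454.1, 68.7]] [463.56008726 107.18781827] 79.19290573518744 76.22897132023216
purple [[343.93918631  62.17314552]
 [343.51753822 -19.45377176]]
xyz [2.5, -1.4, 133.5] rot [0.002, -0.0, 0.012] jaw -13.1 j6 11.0 t 11.5
```

```bash
python3 -m handwheel '[{"delta_rot":[0,0,0.012],"xyz":[2,-1,50],"hand":-0.2},{"delta_rot":[0,0,0.012],"xyz":[2,-1,100],"hand":-0.2},{"delta_rot":[0,0,0.012],"xyz":[2,-1,128],"hand":0},{"delta_rot":[0,0,0.012],"xyz":[2,-1,133],"hand":0.1},{"delta_rot":[0,0,0.012],"xyz":[2,-1,133],"hand":0.2}]' | head -3
python3 -m handwheel '[{"delta_rot":[0,0,0],"xyz":[0,0,0],"hand":1},{"delta_rot":[0,0,0],"xyz":[0,0,0],"hand":1},{"delta_rot":[0,0,0],"xyz":[0,0,0],"hand":1},{"delta_rot":[0,0,0],"xyz":[0,0,0],"hand":1},{"delta_rot":[0,0,0],"xyz":[0,0,0],"hand":1}]'
python3 -c "
from h import *
go(513.5,381,100,-1)"
```

```text
time_s: 12.12
position: [0.4627, 0.1051, 0.0123]
tcp_rot: [[0.228, 0.974, 0.001], [0.974, -0.228, -0.0], [0.0, 0.001, -1.0]]
time_s: 12.75
position: [0.4621, 0.1059, 0.013]
tcp_rot: [[0.227, 0.974, 0.002], [0.974, -0.227, -0.0], [0.0, 0.002, -1.0]]
force: [-0.1, 0.6, 5.8]
opening: 0.155
grasp_force: 30.0
xyz [279.6, -12.2, -87.0] rot [0.002, -0.0, -0.211] jaw -1.0 j6 12.0 t 12.75
```

```bash
python3 -m handwheel '[{"delta_rot":[0,0,0],"xyz":[0,0,-45],"hand":1},{"delta_rot":[0,0,-0.05],"xyz":[55,-2,-60],"hand":1},{"delta_rot":[0,0,-0.1],"xyz":[110,-5,-65],"hand":1},{"delta_rot":[0,0,-0.15],"xyz":[165,-7,-65],"hand":1},{"delta_rot":[0,0,-0.21],"xyz":[220,-10,-65],"hand":1}]' | head -3
python3 -c "
from h import *
go(513.5,381,60,-1)"
```

```text
time_s: 13.38
position: [0.5014, 0.324, 0.077]
tcp_rot: [[0.017, 1.0, -0.001], [1.0, -0.017, -0.001], [-0.001, -0.001, -1.0]]
xyz [57.2, 11.1, 17.0] rot [-0.001, 0.001, 0.001] jaw -1.0 j6 23.0 t 13.38
```

```bash
python3 -c "
from h import *
from rig import vision
m=vision.camera_model('wrist'); im=vision.capture('wrist')[:,:,::-1]; cv2.imwrite('pics/w4.png',im); h=cv2.cvtColor(im,cv2.COLOR_BGR2HSV)
go(513.5,381,60,-1)"
```

```text
xyz [49.6, 8.7, 18.1] rot [0.006, -0.007, 0.004] jaw -1.0 j6 23.0 t 13.43
```

View pics/w4.png

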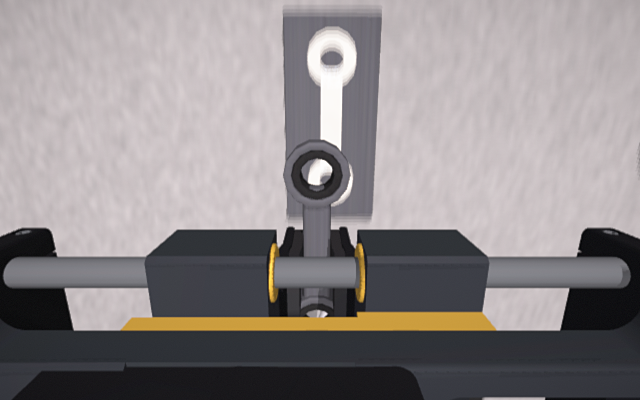

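```bash
python3 -m handwheel '[{"delta_rot":[0,0,0],"xyz":[30,5,0],"hand":1},{"delta_rot":[0,0,0],"xyz":[50,10,5],"hand":1},{"delta_rot":[0,0,0],"xyz":[57,11,15],"hand":1},{"delta_rot":[0,0,0],"xyz":[57,11,25],"hand":1},{"delta_rot":[0,0,0],"xyz":[57,11,25],"hand":1}]'
python3 -c "
from h import *
from rig import vision
m=vision.camera_model('wrist'); im=vision.capture('wrist')[:,:,::-1]; cv2.imwrite('pics/w5.png',im); h=cv2.cvtColor(im,cv2.COLOR_BGR2HSV)
go(513.5,381,17,-1)"
```

```text
time_s: 14.05
position: [0.5123, 0.3775, 0.0505]
tcp_rot: [[0.02, 1.0, -0.004], [1.0, -0.02, -0.002], [-0.002, -0.004, -1.0]]
force: [-0.8, -0.2, -1.6]
opening: 0.156
grasp_force: 30.0
xyz [3.3, 0.5, 34.2] rot [-0.003, 0.002, -0.002] jaw -1.0 j6 27.0 t 14.1
```

View pics/w5.png

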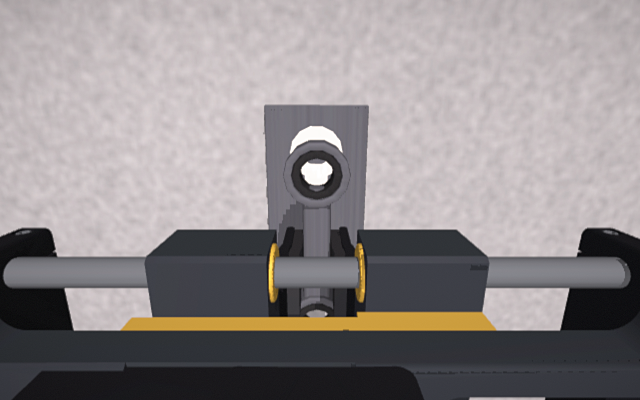

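```bash
python3 -c "
from h import *
from rig import vision,bot
m=vision.camera_model('wrist')
print('far corners',ray(m,[[265,105],[368,105]],.004)*1000, 'link eye',ray(m,[[317,174]],.054)*1000, 'near eye', ray(m,[[317,312]],.054)*1000, bot.read_state()['position'])"
```

```text
far corners [[483.86150296 451.3667052 ]
 [544.63056716 450.17076249]] link eye [[513.98116573 419.19399081]] near eye [[512.56230615 345.30814929]] [0.51302799 0.37776777 0.05124527]
```

```bash
python3 -m handwheel '[{"delta_rot":[0,0,0],"xyz":[3,0.5,15],"hand":1},{"delta_rot":[0,0,0],"xyz":[3,0.5,28],"hand":1},{"delta_rot":[0,0,0],"xyz":[3,0.5,31],"hand":1},{"delta_rot":[0,0,0],"xyz":[3,0.5,31],"hand":1},{"delta_rot":[0,0,0],"xyz":[3,0.5,31],"hand":1}]'
python3 -c "
from h import *
go(513.3,381,17.3,-1)"
```

```text
time_s: 14.72
position: [0.5148, 0.3823, 0.0215]
tcp_rot: [[0.019, 1.0, 0.001], [1.0, -0.019, 0.0], [0.0, 0.001, -1.0]]
force: [-0.3, -0.1, -2.0]
opening: 0.158
grasp_force: 30.0
xyz [-1.3, -1.4, 4.2] rot [0.001, -0.0, -0.001] jaw -1.0 j6 28.0 t 14.72
```

```bash
python3 -m handwheel '[{"delta_rot":[0,0,0],"xyz":[-1.3,-1.4,3],"hand":1},{"delta_rot":[0,0,0],"xyz":[-1.3,-1.4,4.2],"hand":1},{"delta_rot":[0,0,0],"xyz":[-1.3,-1.4,4.2],"hand":1},{"delta_rot":[0,0,0],"xyz":[-1.3,-1.4,4.2],"hand":-1},{"delta_rot":[0,0,0],"xyz":[-1.3,-1.4,4.2],"hand":-1}]'
python3 -m handwheel '[{"delta_rot":[0,0,0],"xyz":[0,0,0],"hand":-1},{"delta_rot":[0,0,0],"xyz":[0,0,-50],"hand":-1},{"delta_rot":[0,0,0],"xyz":[0,0,-100],"hand":-1},{"delta_rot":[0,0,0],"xyz":[-50,20,-120],"hand":-1},{"delta_rot":[0,0,0],"xyz":[-105,45,-130],"hand":-1}]'
python3 -c "
from h import *
go(614,132.5,150,1.7)"
```

```text
time_s: 15.35
position: [0.5135, 0.3811, 0.0175]
tcp_rot: [[0.019, 1.0, 0.001], [1.0, -0.019, 0.0], [0.0, 0.001, -1.0]]
force: [0.5, -0.1, -0.2]
opening: 0.304
grasp_force: 0.0
time_s: 15.98
position: [0.5569, 0.2752, 0.1493]
tcp_rot: [[0.016, 1.0, 0.004], [1.0, -0.016, 0.001], [0.001, 0.004, -1.0]]
force: [0.0, 0.3, -0.6]
opening: 0.867
grasp_force: 0.0
xyz [-141.8, 59.4, -0.6] rot [0.004, -0.001, -0.046] jaw 1.7 j6 17.0 t 15.97
```

```bash
python3 -m handwheel '[{"delta_rot":[0,0,-0.02],"xyz":[-50,20,0],"hand":-1},{"delta_rot":[0,0,-0.03],"xyz":[-100,41,0],"hand":-1},{"delta_rot":[0,0,-0.046],"xyz":[-138,59,0],"hand":-1},{"delta_rot":[0,0,-0.046],"xyz":[-138,59,0],"hand":-1},{"delta_rot":[0,0,-0.046],"xyz":[-138,59,0],"hand":-1}]'|head -3
python3 -c "
from h import *
from rig import vision
m=vision.camera_model('wrist'); im=vision.capture('wrist')[:,:,::-1]; cv2.imwrite('pics/w6.png',im); g=im.max(2)
k=np.zeros(g.shape,bool); k[60:240,240:400]=g[60:240,240:400]<45; k=blob(k)
print(main_rect(m,k,.017), np.argwhere(k).mean(0))
go(614,132.5,15,1.7)"
```

```text
time_s: 16.6
position: [0.6119, 0.1361, 0.147]
tcp_rot: [[-0.026, 1.0, -0.001], [1.0, 0.026, 0.0], [0.0, -0.001, -1.0]]
{'mean': array([614. , 135.7]), 'rect_c': array([615.3, 140.8]), 'size': array([16.4, 36.6]), 'long_deg': 0.8, 'n': 185} [191.76216216 318.94594595]
xyz [-4.4, 2.3, 131.9] rot [-0.001, -0.0, -0.002] jaw 1.7 j6 1.0 t 16.65
```

View pics/w6.png

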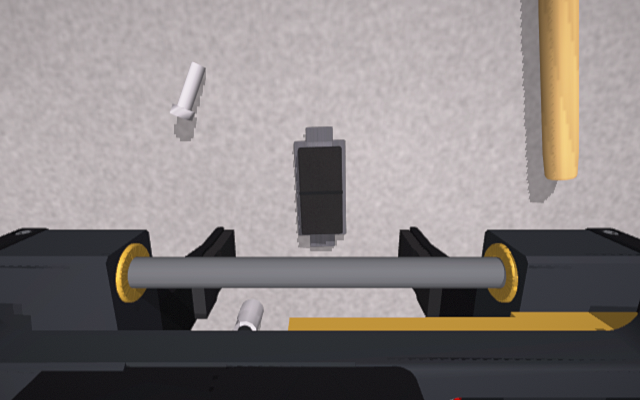

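The pad's friction block spans about (299–343, 146–236), friction side up. The socket at (249,315) is well clear.

```bash
python3 -c "
from h import *
from rig import vision
m=vision.camera_model('wrist'); im=cv2.imread('pics/w6.png'); g=im.max(2)
k=np.zeros(g.shape,bool); k[100:232,285:355]=g[100:232,285:355]<62; k=blob(k)
print(main_rect(m,k,.017))
print(ray(m,[[299,147],[341,146],[343,233],[302,236]],.017)*1000)
go(615,134,15.5,1.7)"
```

```text
{'mean': array([614.9, 138.8]), 'rect_c': array([615. , 137.5]), 'size': array([38.4, 77.4]), 'long_deg': -87.3, 'n': 3574}
[[595.39345513 175.58594534]
 [631.4881759  177.44920658]
 [637.09824779  97.77002951]
 [599.32288708  93.74630001]]
xyz [-2.9, 3.4, 131.4] rot [-0.001, -0.0, -0.002] jaw 1.7 j6 1.0 t 16.65
```

```bash
python3 -m handwheel '[{"delta_rot":[0,0,-0.012],"xyz":[-2.4,3.4,50],"hand":-0.6},{"delta_rot":[0,0,-0.012],"xyz":[-2.4,3.4,95],"hand":-0.6},{"delta_rot":[0,0,-0.012],"xyz":[-2.4,3.4,120],"hand":-0.6},{"delta_rot":[0,0,-0.012],"xyz":[-2.4,3.4,129],"hand":-0.6},{"delta_rot":[0,0,-0.012],"xyz":[-2.4,3.4,129],"hand":-0.6}]'|head -3
python3 -c "
from h import *
go(615,134.5,15.5,2.4)"
```

```text
time_s: 17.27
position: [0.6155, 0.1346, 0.018]
tcp_rot: [[-0.04, 0.999, -0.001], [0.999, 0.04, 0.0], [0.0, -0.001, -1.0]]
xyz [-0.1, -0.5, 2.5] rot [-0.001, -0.0, -0.001] jaw 2.4 j6 -0.0 t 17.27
```

```bash
python3 -m handwheel '[{"delta_rot":[0,0,0],"xyz":[0,0,2.5],"hand":-0.6},{"delta_rot":[0,0,0],"xyz":[0,0,2.5],"hand":0},{"delta_rot":[0,0,0],"xyz":[0,0,2.5],"hand":1},{"delta_rot":[0,0,0],"xyz":[0,0,2.5],"hand":1},{"delta_rot":[0,0,0],"xyz":[0,0,2.5],"hand":1}]'
python3 -m handwheel '[{"delta_rot":[0,0,0],"xyz":[0,0,2.5],"hand":1},{"delta_rot":[0,0,0],"xyz":[0,0,0],"hand":1},{"delta_rot":[0,0,0],"xyz":[0,0,0],"hand":1},{"delta_rot":[0,0,0],"xyz":[0,0,0],"hand":1},{"delta_rot":[0,0,0],"xyz":[0,0,0],"hand":1}]'
```

```text
time_s: 17.9
position: [0.6159, 0.1335, 0.0157]
tcp_rot: [[-0.039, 0.999, 0.0], [0.999, 0.039, -0.0], [-0.0, 0.0, -1.0]]
force: [2.0, -0.8, 2.7]
opening: 0.433
grasp_force: 28.6
time_s: 18.52
position: [0.6157, 0.1336, 0.0157]
tcp_rot: [[-0.039, 0.999, -0.0], [0.999, 0.039, -0.0], [-0.0, -0.0, -1.0]]
force: [-1.4, -0.3, 5.4]
opening: 0.434
grasp_force: 29.9
```

Pad is held. Now I'll measure the fixture accurately from enlarged top and scene crops.

```bash
python3 -c "
from h import *
from rig import vision
t=vision.capture('top')[:,:,::-1]; s=vision.capture('scene')[:,:,::-1]; cv2.imwrite('pics/top2.png',t); cv2.imwrite('pics/scene2.png',s)
R=lambda a:cv2.resize(a,(800,300),interpolation=cv2.INTER_CUBIC)
cv2.imwrite('pics/fix.png',np.vstack([R(t[177-5:177+40-5+5,430:536][:40]),R(s[182:224,115:227])]))
m=vision.camera_model('top')
q=ray(m,[[445.1,178.9],[442.6,202.6],[512.6,212.6]],.006)*1000; d=q[2]-q[1]
print(q.round(1).tolist(),(q[0]+q[2])/2,np.linalg.norm(d),np.linalg.norm(q[0]-q[1]),np.degrees(np.arctan2(d[1],d[0]))%180)
print('bottle',ray(m,[[545,257]],0))
"
```

```text
[[566.5, -300.6], [507.8, -292.9], [487.0, -459.6]] [ 526.74021799 -380.12610159] 168.02714833802463 59.21400615416666 82.90861082687178
bottle [[ 0.38326779 -0.53292213]]
```

View pics/fix.png

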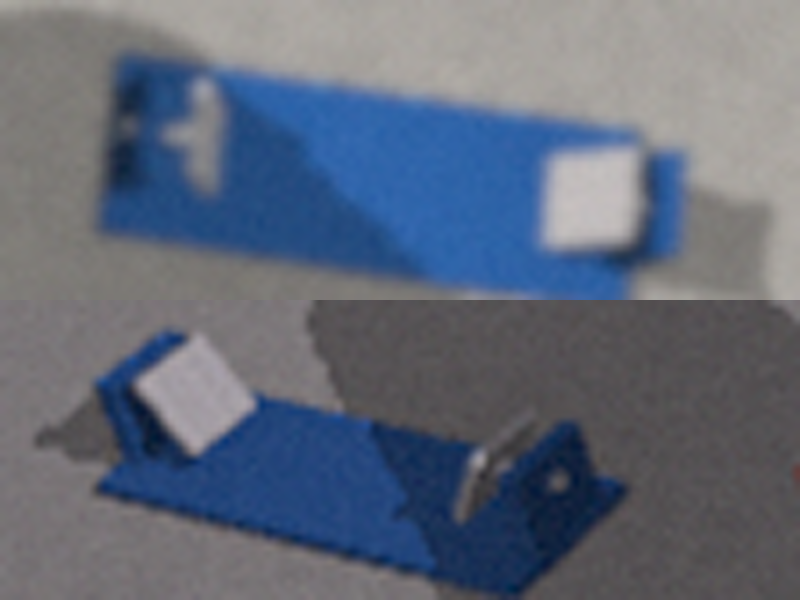

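```bash
python3 -c "
from h import *
from rig import vision
m=vision.camera_model('scene')
f=lambda x,y:[115+(x+.5)*112/800-.5,182+(y-300+.5)*42/300-.5]
q=ray(m,[f(97,488),f(626,488),f(520,597)],.005)*1000; print(q.round(1).tolist(),q[:2].mean(0),np.linalg.norm(q[0]-q[2]),np.linalg.norm(q[1]-q[2]))
go(527,-381,130,-7.1)"
python3 -m handwheel '[{"delta_rot":[0,0,0],"xyz":[0,0,-55],"hand":1},{"delta_rot":[0,0,0],"xyz":[-20,-3,-105],"hand":1},{"delta_rot":[0,0,0.03],"xyz":[-70,-10,-115],"hand":1},{"delta_rot":[0,0,0.06],"xyz":[-125,-17,-115],"hand":1},{"delta_rot":[0,0,0.09],"xyz":[-180,-24,-115],"hand":1}]'|head -3
python3 -c "
from h import *
go(527,-381,110,-7.1)"
```

```text
[[543.6, -466.3], [508.8, -292.6], [567.0, -298.5]] [ 526.16132861 -379.44453754] 169.4721445851267 58.578758999623986
xyz [-510.7, -108.8, -114.2] rot [-0.0, 0.0, 0.163] jaw -7.1 j6 -0.0 t 18.62
time_s: 19.25
position: [0.5985, -0.0485, 0.1297]
tcp_rot: [[0.051, 0.999, -0.0], [0.999, -0.051, 0.0], [0.0, -0.0, -1.0]]
xyz [-335.7, -54.3, 19.7] rot [-0.0, -0.0, 0.073] jaw -7.1 j6 -12.0 t 19.25
```

```bash
python3 -m handwheel '[{"delta_rot":[0,0,0.02],"xyz":[-55,-9,0],"hand":1},{"delta_rot":[0,0,0.04],"xyz":[-110,-18,0],"hand":1},{"delta_rot":[0,0,0.06],"xyz":[-165,-27,0],"hand":1},{"delta_rot":[0,0,0.073],"xyz":[-220,-35,5],"hand":1},{"delta_rot":[0,0,0.073],"xyz":[-275,-44,10],"hand":1}]'|head -3
python3 -c "
from h import *
go(526.5,-380.8,70,-7.1)"
```

```text
time_s: 19.88
position: [0.5402, -0.3211, 0.1191]
tcp_rot: [[0.124, 0.992, -0.001], [0.992, -0.124, 0.001], [0.001, -0.001, -1.0]]
xyz [-61.0, -6.2, 49.0] rot [-0.001, -0.001, -0.0] jaw -7.1 j6 -34.0 t 19.88
```

```bash
python3 -m handwheel '[{"delta_rot":[0,0,0],"xyz":[-40,-4,0],"hand":1},{"delta_rot":[0,0,0],"xyz":[-60,-6,15],"hand":1},{"delta_rot":[0,0,0],"xyz":[-60,-6,40],"hand":1},{"delta_rot":[0,0,0],"xyz":[-60,-6,48],"hand":1},{"delta_rot":[0,0,0],"xyz":[-60,-6,48],"hand":1}]'|head -3
python3 -m handwheel '[{"delta_rot":[0,0,0],"xyz":[0,0,0],"hand":1},{"delta_rot":[0,0,0],"xyz":[0,0,0],"hand":1},{"delta_rot":[0,0,0],"xyz":[0,0,0],"hand":1},{"delta_rot":[0,0,0],"xyz":[0,0,0],"hand":1},{"delta_rot":[0,0,0],"xyz":[0,0,0],"hand":1}]'
python3 -c "
from h import *
from rig import vision
w=vision.capture('wrist')[:,:,::-1]; t=vision.capture('top')[:,:,::-1]
cv2.imwrite('pics/c3.png',np.vstack([cv2.resize(w[60:320,160:480],(640,300)),cv2.resize(t[165:225,410:540],(640,295),interpolation=cv2.INTER_CUBIC)]))
go(526.5,-380.8,70,-7.1)"
```

```text
time_s: 20.5
position: [0.5272, -0.3766, 0.071]
tcp_rot: [[0.123, 0.992, -0.002], [0.992, -0.123, 0.003], [0.002, -0.003, -1.0]]
time_s: 21.12
position: [0.5276, -0.3785, 0.0727]
tcp_rot: [[0.124, 0.992, 0.0], [0.992, -0.124, -0.0], [-0.0, 0.0, -1.0]]
force: [0.3, -0.1, -3.8]
opening: 0.432
grasp_force: 29.9
xyz [-2.5, -0.7, 2.6] rot [0.0, 0.0, -0.0] jaw -7.1 j6 -38.0 t 21.23
```

View pics/c3.png

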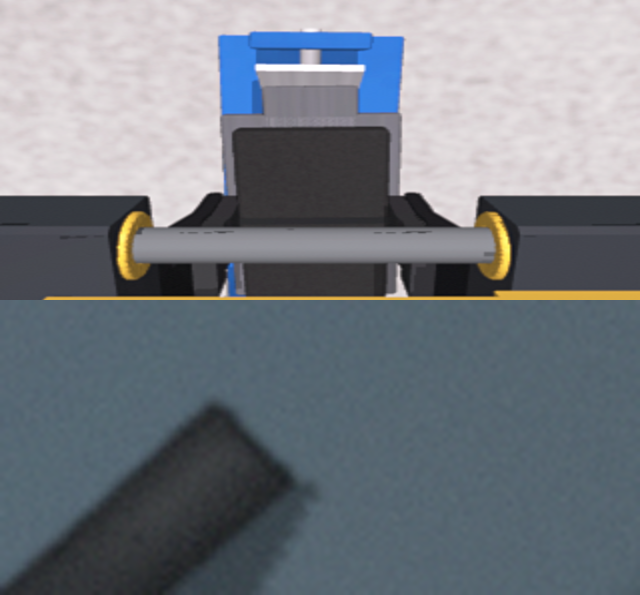

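```bash
python3 -c "
from h import *
from rig import vision
m=vision.camera_model('wrist')
print('leaf top',ray(m,[[315,118.5]],.041)*1000,'base far edge',ray(m,[[315,92]],.006)*1000,'base L/R at row 130',ray(m,[[270,125],[362,125]],.006)*1000,'ear end',ray(m,[[315,133]],.063)*1000)
u=np.array([np.cos(np.radians(82.9)),np.sin(np.radians(82.9))]); c=np.array([526.5,-379.8]); print('expected leaf top',c+66*u,'edge',c+84*u)
go(526.5,-380.8,70,-7.1)"
```

```text
leaf top [[ 534.75327259 -313.06223992]] base far edge [[ 536.55866805 -297.60525459]] base L/R at row 130 [[ 504.63304252 -314.47286151]
 [ 564.63564547 -321.94277907]] ear end [[ 534.05076984 -319.33664757]]
expected leaf top [ 534.65769746 -314.3060921 ] edge [ 536.88252405 -296.44411722]
xyz [-2.5, -0.7, 2.6] rot [0.0, 0.0, -0.0] jaw -7.1 j6 -38.0 t 21.23
```

Leaf, base and ear line up laterally (leaf 256–365, ear 262–358 in the crop). A 3.5 mm shift along the fixture centres the pad, then I press.

```bash
python3 -m handwheel '[{"delta_rot":[0,0,0],"xyz":[-2,-0.2,0],"hand":1},{"delta_rot":[0,0,0],"xyz":[-3.5,-0.4,5],"hand":1},{"delta_rot":[0,0,0],"xyz":[-3.5,-0.4,12],"hand":1},{"delta_rot":[0,0,0],"xyz":[-3.5,-0.4,18],"hand":1},{"delta_rot":[0,0,0],"xyz":[-3.5,-0.4,22],"hand":1}]'
python3 -m handwheel '[{"delta_rot":[0,0,0],"xyz":[0,0,5],"hand":1},{"delta_rot":[0,0,0],"xyz":[0,0,10],"hand":1},{"delta_rot":[0,0,0],"xyz":[0,0,15],"hand":1},{"delta_rot":[0,0,0],"xyz":[0,0,18],"hand":1},{"delta_rot":[0,0,0],"xyz":[0,0,20],"hand":1}]'
```

```text
time_s: 21.85
position: [0.5265, -0.3815, 0.0497]
tcp_rot: [[0.124, 0.992, -0.001], [0.992, -0.124, 0.001], [0.001, -0.001, -1.0]]
force: [0.2, 0.5, -3.0]
opening: 0.431
grasp_force: 29.9
time_s: 22.48
position: [0.5276, -0.3826, 0.0319]
tcp_rot: [[0.124, 0.992, 0.002], [0.992, -0.124, -0.002], [-0.002, 0.002, -1.0]]
force: [-1.6, 1.0, 6.8]
opening: 0.429
grasp_force: 29.9
```

```bash
python3 -m handwheel '[{"delta_rot":[0,0,0],"xyz":[0,0,3],"hand":1},{"delta_rot":[0,0,0],"xyz":[0,0,6],"hand":1},{"delta_rot":[0,0,0],"xyz":[0,0,9],"hand":1},{"delta_rot":[0,0,0],"xyz":[0,0,11],"hand":1},{"delta_rot":[0,0,0],"xyz":[0,0,11],"hand":1}]'
```

```text
time_s: 23.1
position: [0.5269, -0.3814, 0.0215]
tcp_rot: [[0.124, 0.992, 0.0], [0.992, -0.124, 0.001], [0.001, 0.0, -1.0]]
force: [-1.0, 4.5, 14.1]
opening: 0.43
grasp_force: 30.0
```

```bash
python3 -m handwheel '[{"delta_rot":[0,0,0],"xyz":[0,0,1],"hand":1},{"delta_rot":[0,0,0],"xyz":[0,0,2],"hand":1},{"delta_rot":[0,0,0],"xyz":[0,0,2.5],"hand":1},{"delta_rot":[0,0,0],"xyz":[0,0,2.5],"hand":1},{"delta_rot":[0,0,0],"xyz":[0,0,2.5],"hand":1}]'
python3 -c "
from rig import vision
import cv2,numpy as np
w=vision.capture('wrist')[:,:,::-1]; s=vision.capture('scene')[:,:,::-1]
cv2.imwrite('pics/c4.png',np.vstack([cv2.resize(w[60:320,160:480],(640,300)),cv2.resize(s[170:235,110:240],(600,300),interpolation=cv2.INTER_CUBIC).copy()[:, :600] if 0 else cv2.resize(s[170:235,110:240],(640,300),interpolation=cv2.INTER_CUBIC)]))"
```

```text
time_s: 23.72
position: [0.5269, -0.3814, 0.0214]
tcp_rot: [[0.124, 0.992, 0.0], [0.992, -0.124, 0.0], [0.0, 0.0, -1.0]]
force: [-4.6, 6.8, 26.4]
opening: 0.433
grasp_force: 30.0
```

View pics/c4.png

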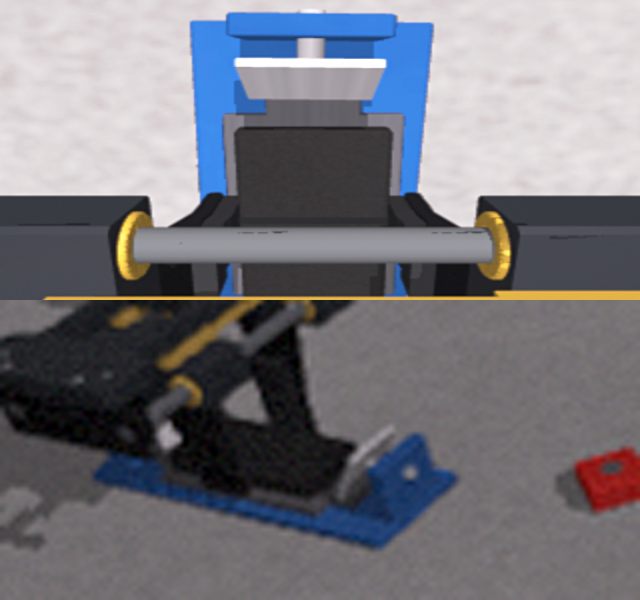

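The pad is down on the seat with the leaf overlapping the ear. The force rose to 26 N with no further travel, so it is home. Release and retreat.

```bash
python3 -m handwheel '[{"delta_rot":[0,0,0],"xyz":[0,0,-2],"hand":1},{"delta_rot":[0,0,0],"xyz":[0,0,-2.5],"hand":-0.3},{"delta_rot":[0,0,0],"xyz":[0,0,-2.5],"hand":-0.6},{"delta_rot":[0,0,0],"xyz":[0,0,-2.5],"hand":-0.6},{"delta_rot":[0,0,0],"xyz":[0,0,-2.5],"hand":-0.6}]'
python3 -m handwheel '[{"delta_rot":[0,0,0],"xyz":[0,0,-10],"hand":-0.6},{"delta_rot":[0,0,0],"xyz":[0,0,-40],"hand":-0.6},{"delta_rot":[0,0,0],"xyz":[0,0,-90],"hand":-0.6},{"delta_rot":[0,0,0],"xyz":[0,0,-140],"hand":-0.6},{"delta_rot":[0,0,0],"xyz":[0,0,-180],"hand":-0.6}]'
python3 -m handwheel '[{"delta_rot":[0,0,0],"xyz":[-40,0,0],"hand":-0.6},{"delta_rot":[0,0,0],"xyz":[-40,0,0],"hand":-0.6},{"delta_rot":[0,0,0],"xyz":[-40,0,0],"hand":-0.6},{"delta_rot":[0,0,0],"xyz":[-40,0,0],"hand":-0.6},{"delta_rot":[0,0,0],"xyz":[-40,0,0],"hand":-0.6}]'
python3 - <<'E'
from h import *
from rig import vision
w=vision.capture('wrist')[:,:,::-1]; s=vision.capture('scene')[:,:,::-1]; t=vision.capture('top')[:,:,::-1]
for n,i in zip('wst',(w,s,t)): cv2.imwrite(f'pics/end_{n}.png',i)
cv2.imwrite('pics/c5.png',np.vstack([np.hstack([cv2.resize(t[120:270,120:420],(400,200)),cv2.resize(w[0:320,64:576],(400,200))]),cv2.resize(s[160:300,110:570],(800,300),interpolation=cv2.INTER_CUBIC)]))
E
```

```text
time_s: 24.45
position: [0.5259, -0.3814, 0.0185]
tcp_rot: [[0.124, 0.992, -0.002], [0.992, -0.124, 0.001], [0.001, -0.002, -1.0]]
force: [0.0, 0.0, 0.2]
opening: 0.765
grasp_force: 0.0
time_s: 25.08
position: [0.5269, -0.3821, 0.2024]
tcp_rot: [[0.124, 0.992, 0.001], [0.992, -0.124, -0.002], [-0.002, 0.002, -1.0]]
force: [-0.9, -0.4, 0.4]
opening: 0.8
grasp_force: 0.0
time_s: 25.7
position: [0.5218, -0.4206, 0.1992]
tcp_rot: [[0.123, 0.992, -0.001], [0.992, -0.123, 0.001], [0.001, -0.001, -1.0]]
force: [0.3, 0.3, 0.4]
opening: 0.797
grasp_force: 0.0
```

View pics/c5.png

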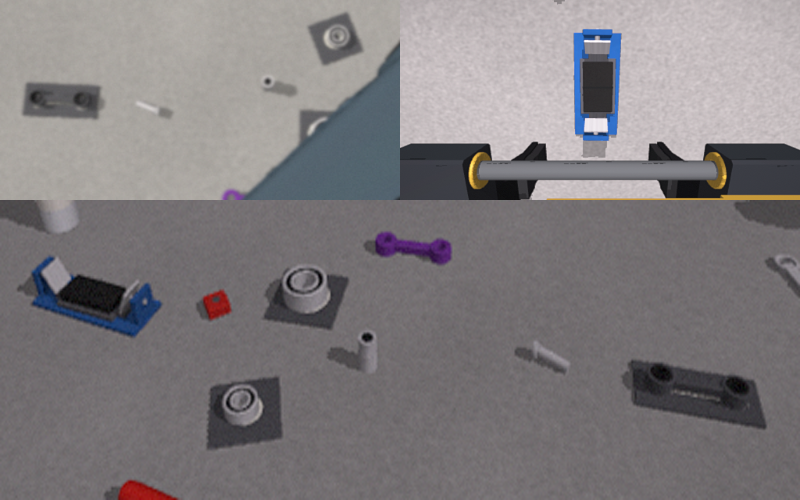

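All parts look placed and the socket at scene crop (367,352) is standing. One numeric check of bearing and link offsets from their plates before handing in.

Run:
```python
from h import *
from rig import vision
m=vision.camera_model('scene'); t=vision.camera_model('top')
f=lambda x,y:[110+x*460/800,160+(y-200)*140/300]
for n,p,z,q in(('small',(240,400),.018,[(207,386),(278,378),(281,438),(208,447)]),('large',(305,283),.026,[(283,270),(348,279),(331,328),(266,318)])):
    print(n,ray(m,[f(*p)],z)*1000,ray(m,[f(*c) for c in q],.004).mean(0)*1000)
g=lambda x,y:[120+x*.75,120+y*.75]
e=ray(t,[g(38,98),g(82,99)],.020)*1000; print('link',e.tolist(),e.mean(0))
print('small top',ray(t,[g(337,37)],.018)*1000)
im=cv2.imread('pics/end_t.png'); k=np.zeros(im.shape[:2],bool); k[165:225,130:205]=im.max(2)[165:225,130:205]<95
print(main_rect(t,blob(k),.004))
```

```text
small [[ 641.54668162 -122.07344655]] [ 641.11049637 -119.90415104]
large [[ 462.79680566 -100.85876896]] [ 459.97152596 -100.69406115]
link [[512.451892991632, 415.29678595924895], [512.3104349423111, 335.5926102521672]] [512.38116397 375.44469811]
small top [[ 637.93394327 -122.95692575]]
{'mean': array([516.9, 377.5]), 'rect_c': array([513.6, 378.1]), 'size': array([ 48.8, 130.1]), 'long_deg': 88.3, 'n': 660}
```

Run:
```python
import cv2,numpy as np
t=cv2.imread('pics/end_t.png');s=cv2.imread('pics/end_s.png')
R=lambda a:cv2.resize(a,None,fx=8,fy=8,interpolation=cv2.INTER_CUBIC)
cv2.imwrite('pics/c6.png',np.vstack([R(t[178:213,125:205]),R(s[240:280,470:550])])[:600])
```

```text
(no output)
```

View pics/c6.png

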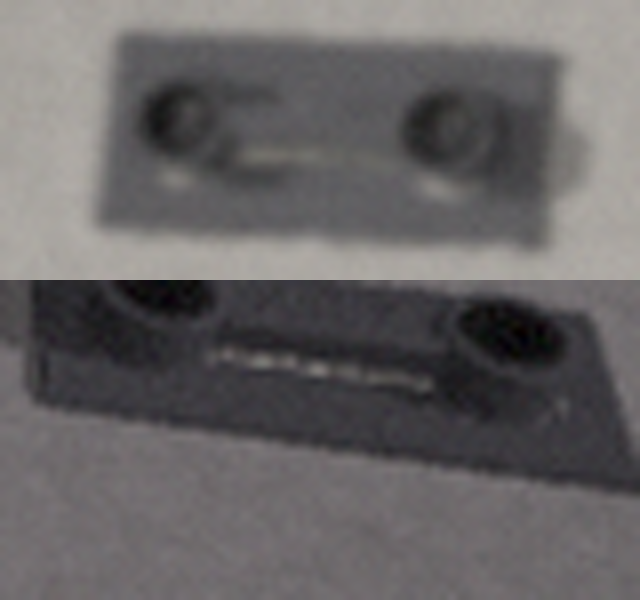

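The link's eyes are at crop (186,120) and (448,130). The plate corners are (120,36), (558,50), (548,246) and (98,228), and a sliver of white paint shows below the link.

Run:
```python
from h import *
from rig import vision
t=vision.camera_model('top'); s=vision.camera_model('scene')
f=lambda x,y:[125+(x+.5)/8-.5,178+(y+.5)/8-.5]
e=ray(t,[f(186,120),f(448,130)],.020)*1000; q=ray(t,[f(*c) for c in((120,36),(558,50),(548,246),(98,228))],.004)*1000
print(e.round(1).tolist(),e.mean(0),'plate',q.round(1).tolist(),q.mean(0))
g=lambda x,y:[470+(x+.5)/8-.5,240+(y-280+.5)/8-.5]
print('scene eye',ray(s,[g(512,332)],.020)*1000,'plate corners',ray(s,[g(586,313),g(640,492),g(34,402)],.004)*1000)
```

```text
[[514.7, 417.2], [513.3, 337.9]] [514.01721064 377.55466797] plate [[543.4, 447.4], [541.8, 312.2], [481.1, 310.6], [483.7, 448.3]] [512.486207   379.62863525]
scene eye [[510.87924924 421.18374531]] plate corners [[480.60414667 449.23036598]
 [544.26769998 447.01012263]
 [541.71042097 310.80705836]]
```

```bash
python3 -c "
from rig import workorder
print(workorder.hand_in())"
```

```text
the job is handed in; nothing more can be done
None
```

I handed the job in at about 26 s. Both bearings and the drop link measured within about 5 mm of their plate centres. The brake pad is pressed home: the force rose to 26 N with no further travel, and both leaves appear over its ears. Everything is released and the socket is still standing; no judging result came back.

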